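# Pack out a cast tile in the fit-up jig and hold it clamped flush

### The arm

A 7-joint arm with a two-finger parallel gripper is mounted at the origin on the work surface. World frame = base frame: x ahead of the robot, y to its left, z up, the work surface at z = 0. Lengths are in m, angles in degrees, forces in N, time in s.
With the tool pointing down it reaches from about 0.425 to 0.825 m from the base axis. Payload 3.6 kg.
Tool frame: the origin (TCP) lies between the finger pads; the fingertips stand manip.nose_length ahead of it and the grasp point (between the pads) lies 2 mm behind it (manip.nose_length is the distance from the TCP to the fingertips, in m); z points along the fingers, y is the line along which they close (so a half turn about z gives the same grasp; the last joint's range is limited). The gripper opens to 85 mm and grips with 20 to 120 N. Pads are 22 mm wide; open, the fingers measure 114 mm over their backs; the gripper's body (76 mm by 85 mm) begins 54 mm behind the grasp point. The pads swing forward as they close: fully open they stand 13 mm farther back than shut.
Start: joints at [72.852, 35.231, -0.722, 81.555, 0.464, 63.22, -2.315], TCP at [0.175, -0.626, 0.248] pointing down, gripper open.
Joint ranges: [-178.69, 178.69], [-17.37, 117.87], [-77.05, 75.6], [15.02, 138.74], [-78.02, 258.01], [0.78, 113.62], [-162.83, 162.83]. Speed limits (degrees/s): [159.86, 159.86, 180, 180, 180, 180, 180].

### API

Orientations are given as a 3x3 rotation matrix whose columns are the frame's x, y, z axes.
In Python, from cell import manip gives the robot as it stands.
- The arm moves only by the tool step_arm, never from a script. Its argument "deltas" is a list of rows, each an object with "rotation": the turn, a rotation vector about the tool's x, y, z in rad, a list of three; "translation": the shift along the tool's x, y, z in cm, a list of three; "grip": the opening, from 0 (shut) to 1 (fully open). A call has 1 to 20 rows; each row is the pose to reach, as a shift and turn from the pose commanded when the call began, along the tool's axes at that moment; what a row does not reach only later rows make up. A row lasts 1/10 s, in which the tool goes at most 50 mm and 8.59 degrees, less where a joint would pass 70% of its speed; a pose out of reach is approached as far as the arm can. A call with a gripper value outside its range is refused whole. The fingers move at their own pace and stop on an object; "newtons" is the grip in N (left out, the last holds). Time passes only in rows, so rows that repeat a pose let the fingers close. It gives the time, the measured TCP pose, the force, the opening and the grip force at its end, in the units of the state.
- manip.observe(): the state, without advancing time (a new reading comes with each control period).
- manip.camera(name): name is "side" or "top" or "wrist"; returns a dict with "frame" (420x560x3 uint8, red, green, blue), "K" (3x3 intrinsics, pixels), "view" (4x4, takes a point from world to camera coordinates). Camera axes: x right, y down, z forward; pixel columns grow to the right and rows downward; lengths in m; the calibration is good to about 2 mm. A picture is of the moment at which its call begins. There is no depth.
- manip.sign_off(): hands the job in; it is judged then, once.
Trained networks look in the newest picture that a camera, given by its name, has taken for a name from the list of things; names that differ only in an ending like _2 or _b are one class to them, and where a whole thing is asked for, a point or a joint stands for the part that bears it (a point fixed in the world has none). Each returns a list of dicts, best first, with "conf" (0 to 1); they miss things now and then, are a little off and sometimes report something else, mostly with a low value. They report only what shows in the picture. A call takes as long as a camera call. They do not tell look-alikes from the thing itself.
- manip.outline_of(query, camera): "region" (420x560 bool, what is visible of it) and "extent" ([centre column, centre row, width, height] in pixels, round what is visible of it).
The state is a dict: "time_s": time; "joints": joint angles; "joint_velocities": joint speeds; "joint_efforts": joint torques, N m; "position": TCP position; "eef_rot": TCP orientation; "wrist_force": force on the tool from outside, world axes, zero at the start; "ft_torque": the same for the moment, N m; "opening": finger opening in m; "grasp_force": force on a finger pad.
Only numpy, scipy, OpenCV 4.12 (cv2) and the standard library are available. Lean on these libraries where they do the work, as an engineer would, in place of code of your own. Each camera call takes 0.05 s, during which the arm holds its last target. There are 200 camera calls.

### The job

The cast tile sits slightly proud on the sprung bed of the blue fit-up jig. Take the brass spacer from its wooden rack and slide it, upright, right down into the one gap beside the tile that is wide enough for it, its whole length alongside the tile, and let go of it; then swing the red clamp arm down on the tile by its black cross-grip and press until the tile is flush with the stop bars. Finish while holding the clamp down like that (it springs up if let go), and leave the other things on the bench where they are.

Things in the scene. Friction and masses are not known exactly. Their poses are not given: they have to be found in the camera images.
- jig: Blue steel jig fixed on the bench: base plate 200 (x) x 240 (y) x 12 mm. Origin: centre of the underside; x runs from the clamp's grip side (near the robot) to its hinge (far side), z up. The tile lies centred over the origin, a stop bar parallel to x on each side of it. Two hinge cheeks 30 x 10 mm, 64 mm above the bench, stand at x = 85, y = +-21 mm.
- tile: Dark grey cast tile, 100 (x) x 104 (y) x 12 mm, loose on the sprung platen, keyed to it at both x ends (1.5 mm play). Origin: centre of underside, 26 mm above the bench at the start (top 38 mm, 6 mm above the stop bars). Axes as the jig's. Between each side y = +-52 mm and its stop bar is a gap, open above and at both ends; its floor is the jig plate, 12 mm above the bench.
- stop_thin: The thinner steel stop bar, 100 (x) x 10 (y) x 20 mm, fixed on the jig plate, its centre 75 mm to one side of the jig's centre (jig +y or -y, it varies). Origin: centre of its underside, 12 mm above the bench; its top is 32 mm above the bench. The gap between it and the tile is 18 mm wide: the spacer fits.
- stop_thick: The thicker steel stop bar, 100 (x) x 32 (y) x 20 mm, on the other side of the tile, centre also 75 mm from the jig's centre. Origin: centre of its underside. The gap between it and the tile is only 7 mm: too narrow for the spacer.
- spacer: Loose brass bar, 60 (x, length) x 12 (y, thickness) x 56 mm (z, height), 0.3 kg; lowest 4 mm narrowed to 56 x 8 mm. Origin: centre of underside. Stands upright in the rack's slot, underside 4 mm above the bench, 44 mm standing out, x along the rack's x. Fully down in the gap its top is 68 mm above the bench. Grip it across its thickness near the top.
- rack: Fixed pale wooden rack, 92 (x) x 50 (y) x 16 mm, with one slot along x (64 x 17 mm, floor 4 mm up) that holds the spacer. Origin: centre of the underside. It stands to the left or right of the jig.
- clamp (a joint): Angle (rad) of the red clamp arm: 0 = level, its rubber pad pressing the tile flush; grows as it opens upward; 1.2 to 1.4 at the start; 0.07 when the pad meets the proud tile. Stiff hinge (0.25 N m): stays where left unless the tile pushes it. Hinge axis parallel to jig y. Arm 26 mm wide, 12 mm thick; pad radius 16 mm, 85 mm from the hinge axis.
- clamp_grip (a point): Centre of the black cross-grip at the free end of the clamp arm: a cylinder 40 mm long (along jig y), 20 mm thick, 165 mm from the hinge axis. It moves on an arc about the hinge, up and over towards jig -x as the clamp closes; with the clamp closed it is 80 mm from the jig's centre on the near side, 50 mm above the bench.
- clamp_hinge (a point): Point on the clamp's hinge axis, middle of the arm, 50 mm above the bench, at jig x = +85 mm, y = 0.
- platen (a joint): How far (m) the sprung platen with the tile is pressed down: 0 = up (tile 6 mm proud), 0.006 = fully down (tile flush with the stop bars). Spring 900 N/m; flush needs about 10 N on the tile, some 5 N straight down on the clamp's grip.
- tin: Bystander: short can with a yellow label, 68 mm across, 65 mm tall, on the other side of the jig from the rack. Origin: centre of the underside.
- finial: Bystander: dark cast finial, 64 mm across, 165 mm tall. Origin: centre of the underside.
- flask: Bystander: black bottle, 68 mm across, 210 mm tall. Origin: centre of the underside.
- candle: Bystander: white candle, 50 mm across, 80 mm tall. Origin: centre of the underside.
- screwdriver: Bystander: yellow-handled screwdriver lying beyond the jig. Origin: middle of its underside.
- wrench: Bystander: steel wrench lying beyond the jig. Origin: middle of its underside.
- castplate: Bystander: dark cast plate lying beyond the jig, 130 x 100 x 10 mm. Origin: centre of the underside.
Mind the look-alikes: they are no part of the job. There is more than one size of the spacer; the job needs the smallest.

How it is judged (in metres and radians):
On the way, in this order (a step that is already met when the one before it is completed fails the run):
1. the spacer stands fully down in the wide gap and is let go, while the clamp is still open (z of spacer in the frame of jig between 0.0095 and 0.0145 m and x of spacer in the frame of jig between -0.03 and 0.03 m and y of spacer in the frame of stop_thin between -0.022 and 0.022 m and (y of spacer in the frame of jig between 0.053 and 0.067 m or y of spacer in the frame of jig between -0.067 and -0.053 m) and angle between spacer's own z axis and vertical below 0.12 rad and contact force between the fingers and spacer below 0.3 N and value of joint clamp above 0.6 rad), for 0.2 s.
2. the clamp is swung down and presses the tile flush (z of spacer in the frame of jig between 0.0095 and 0.0145 m and x of spacer in the frame of jig between -0.03 and 0.03 m and y of spacer in the frame of stop_thin between -0.022 and 0.022 m and (y of spacer in the frame of jig between 0.053 and 0.067 m or y of spacer in the frame of jig between -0.067 and -0.053 m) and angle between spacer's own z axis and vertical below 0.12 rad and value of joint platen above 0.0045 m and z of tile in the frame of jig below 0.0218 m and value of joint clamp below 0.04 rad and angle between tile's own z axis and vertical below 0.04 rad and contact force between clamp and tile above 3 N and contact force between the fingers and clamp above 1.5 N), for 0.2 s.
At the end, for the whole second after the job is handed in: Spacer upright on the floor of the wide gap (2.5 mm), centre within 30 mm of the tile's middle along it, untouched by the robot; tile pressed to within 1.5 mm of flush by the clamp (3 N or more), fingers holding the clamp with 1.5 N or more; tile and spacer at rest (all of step 2 and contact force between the arm and spacer below 0.3 N and linear speed of each of tile, spacer below 0.02 m/s); the arm keeps its last pose, push and grip.
It fails at once if a bystander was moved more than 30 mm (distance of any of tin, finial, flask, candle, screwdriver, wrench, castplate from where it was at the start of the episode above 0.03 m).
It also fails if it takes over 72 s, if anything falls off the work surface, if the arm or the gripper's body presses on something with over 40 N, if the wrist force passes 120 N, or if a joint passes its speed limit or range.

## Working session

There is one attempt and no reset: what is moved stays moved. The work goes in short steps, Python scripts to look and compute and a tool call to move; the robot and the scene stay as the last step left them, time stands still between calls to the robot, and variables do not carry over. Pictures are saved under pics/ and viewed, at most 12 in all, crops included, and the job is handed in when it is done.

Besides the shell and the picture viewer there is one more tool, called after "Emit:" as name([rows], argument=value, ...), one row to a line, values as JSON. step_arm: Moves the arm, as the interface text tells. Its arguments: {"type":"object","properties":{"deltas":{"type":"array","items":{"type":"object","properties":{"rotation":{"type":"array","items":{"type":"number"}},"translation":{"type":"array","items":{"type":"number"}},"grip":{"type":"number"}}}},"newtons":{"type":"number"}},"required":["deltas"]}

```bash
ls; mkdir -p pics; python3 - <<'E'
from cell import manip
import cv2,numpy as np
ims=[]
for c in ['top','side']:
    r=manip.camera(c); f=r['frame']; np.savez(f'{c}0.npz',f=f,K=r['K'],V=r['view'])
    cv2.imwrite(f'pics/{c}0.png',f[:,:,::-1]); print(c,r['K'].tolist(),np.round(r['view'],4).tolist())
    for q in ['spacer','rack','jig','tile','stop_thin','clamp_grip','tin']:
        for d in manip.outline_of(q,c)[:4]: print(c,q,round(d['conf'],2),np.round(d['extent']).tolist())
s=manip.observe(); print(s); print(manip.nose_length)
E
```

```text
pics
top [[438.9937750565298, 0.0, 274.7645412139002], [0.0, 438.9937750565298, 212.11051678333743], [0.0, 0.0, 1.0]] [[-0.147, -0.9891, -0.0053, 0.0547], [-0.9665, 0.1448, -0.2121, 0.5426], [0.2105, -0.0261, -0.9772, 1.0778], [0.0, 0.0, 0.0, 1.0]]
top spacer 0.82 [425.0, 220.0, 36.0, 28.0]
top spacer 0.71 [430.0, 270.0, 32.0, 29.0]
top spacer 0.49 [388.0, 242.0, 12.0, 25.0]
top spacer 0.36 [279.0, 161.0, 21.0, 16.0]
top rack 0.92 [387.0, 242.0, 21.0, 33.0]
top rack 0.61 [278.0, 194.0, 95.0, 90.0]
top jig 0.76 [278.0, 194.0, 90.0, 92.0]
top tile 0.62 [279.0, 199.0, 39.0, 34.0]
top stop_thin 0.6 [305.0, 200.0, 6.0, 35.0]
top clamp_grip 0.75 [281.0, 160.0, 16.0, 14.0]
top tin 0.62 [151.0, 276.0, 30.0, 30.0]
side [[404.38876550005386, 0.0, 279.1212265627275], [0.0, 404.38876550005386, 206.163788496979], [0.0, 0.0, 1.0]] [[0.9379, -0.3468, -0.0081, -0.5052], [-0.2187, -0.5731, -0.7898, 0.1542], [0.2692, 0.7425, -0.6134, 0.9202], [0.0, 0.0, 0.0, 1.0]]
side spacer 0.97 [285.0, 310.0, 29.0, 24.0]
side spacer 0.8 [324.0, 353.0, 29.0, 56.0]
side rack 0.88 [283.0, 320.0, 47.0, 28.0]
side jig 0
[... 450 characters left out ...]
ties': array([ 0.12715748, -0.06165383, -0.02678227, -0.07675545,  0.05495423,
       -0.05136292, -0.05309529]), 'joint_efforts': array([-1.77393063e-04, -4.69051123e+01,  2.59477710e-01, -1.71331805e+01,
        1.01799567e-02,  1.75876110e-03,  3.78119168e-06]), 'position': array([ 0.17514104, -0.62594034,  0.24833713]), 'eef_rot': array([[ 9.63011478e-01,  2.69460373e-01,  2.68886684e-05],
       [ 2.69460373e-01, -9.63011478e-01, -5.16685955e-07],
       [ 2.57548699e-05,  7.74300512e-06, -1.00000000e+00]]), 'wrist_force': array([ 0.26418841, -0.73616278, -0.10806571]), 'ft_torque': array([ 0.03356038, -0.00242532,  0.06988758]), 'grasp_force': 0.0, 'opening': 0.08546831540083244}
0.017
```

View pics/top0.png

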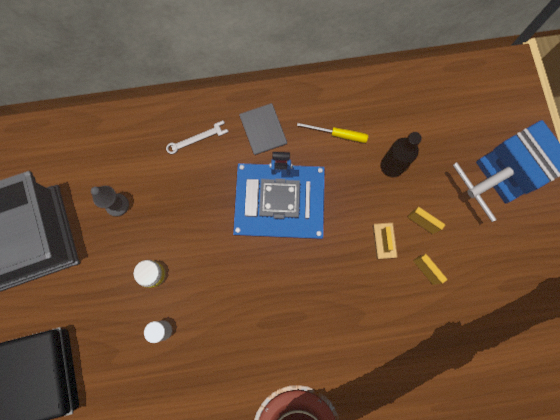

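View pics/side0.png

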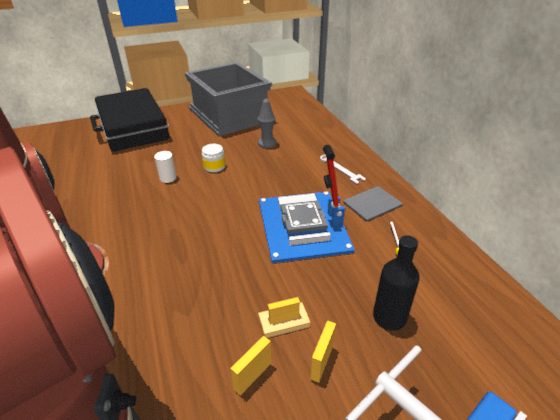

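The top view shows the rack at (387,242), right of the jig at (279,200), with the clamp standing open at its hinge (281,160). The thin bar is on the jig's right at (307,200) and the thick one on its left at (252,198).

Spacer candidates in the top view:
- (388,240): standing in the rack
- (429,219): loose on the bench
- (433,269): loose on the bench

The description says it stands in the rack and is the smallest, so I choose (388,240). I'll measure coarsely and check with a close crop.

```bash
cat > h.py <<'E'
import numpy as np,cv2
from cell import manip
def plane(uv,K,V,z):
    uv=np.atleast_2d(uv).astype(float); d=np.c_[uv,np.ones(len(uv))]@np.linalg.inv(K).T@V[:3,:3]
    c=-V[:3,:3].T@V[:3,3]; return c+d*((z-c[2])/d[:,2])[:,None]
def proj(P,K,V):
    p=np.atleast_2d(P)@V[:3,:3].T+V[:3,3]; q=p@K.T; return q[:,:2]/q[:,2:]
def rect(mask,K,V,z):
    c=max(cv2.findContours(mask.astype(np.uint8),cv2.RETR_EXTERNAL,cv2.CHAIN_APPROX_NONE)[0],key=cv2.contourArea)[:,0]
    P=plane(c,K,V,z)[:,:2]; return cv2.minAreaRect((P*1000).astype(np.float32))
E
python3 - <<'E'
from h import *
for c in ['top','side']:
    r=manip.camera(c)
    for q,z in [('jig',.012),('rack',.016),('spacer',.06),('tile',.038),('stop_thin',.032),('tin',.065),('flask',.1)]:
        for d in manip.outline_of(q,c)[:3]:
            if d['conf']>.3: print(c,q,round(d['conf'],2),np.round(d['extent'][:2]),[np.round(x,1) for x in rect(d['region'],r['K'],r['view'],z)])
z=np.load('top0.npz'); f=z['f'][190:300,360:460]; cv2.imwrite('pics/crop.png',cv2.resize(f[:,:,::-1],None,fx=5,fy=5,interpolation=cv2.INTER_CUBIC))
E
```

```text
top jig 0.9 [278. 195.] [array([603.7, -46.6]), array([242.3, 240.6]), np.float64(79.2)]
top rack 0.78 [385. 243.] [array([ 434.3, -297. ]), array([92.2, 47. ]), np.float64(2.9)]
top rack 0.55 [278. 199.] [array([590.9, -44. ]), array([105.8, 103.7]), np.float64(79.1)]
top spacer 0.7 [429. 269.] [array([ 340. , -387.5]), array([86.3, 39. ]), np.float64(26.6)]
top spacer 0.61 [278. 195.] [array([593.2, -44.6]), array([232.5, 232.2]), np.float64(79.0)]
top spacer 0.59 [387. 241.] [array([ 430.8, -296.2]), array([24.9, 61.8]), np.float64(86.7)]
top tile 0.66 [280. 197.] [array([585.4, -44.4]), array([106.4, 102.2]), np.float64(79.0)]
top stop_thin 0.48 [306. 201.] [array([ 569.7, -115. ]), array([ 15.1, 101.6]), np.float64(76.3)]
top tin 0.76 [151. 274.] [array([433.5, 308.5]), array([77.9, 65.2]), np.float64(55.7)]
top tin 0.37 [278. 199.] [array([530.4, -33.6]), array([23.1, 13.1]), np.float64(81.5)]
top flask 0.89 [400. 153.] [array([ 639.3, -369.3]), array([ 62.1, 142.7]), np.float64(41.0)]
side jig 0.69 [306. 206.] [array([632.2,  76.3]), array([543.8, 233.3]), np.float64(69.8)]
side rack 0.59 [285. 322.] [array([ 436. , -310.6]), array([59.3, 94.7]), np.float64(84.4)]
side spacer 0.98 [323. 353.] [array([ 463.9, -421.4]), array([116.9,  26. ]), np.float64(48.4)]
side spacer 0.84 [285. 313.] [array([ 430.3, -320.5]), array([46.1, 64.5]), np.float64(82.8)]
side spacer 0.83 [252. 367.] [array([ 342.2, -404.3]), array([103.6,  45. ]), np.float64(29.3)]
side tile 0.63 [306. 217.] [array([586.9, -50. ]), array([123.7, 105.6]), np.float64(78.9)]
side stop_thin 0.67 [308. 242.] [array([ 569.7, -127. ]), array([ 29.5, 102.8]), np.float64(78.9)]
side tin 0.72 [213. 160.] [array([431.5, 266.2]), array([168.2,  67.4]), np.float64(82.9)]
side flask 0.75 [397. 282.] [array([ 652.8, -353.9]), array([253.2,  70.1]), np.float64(45.6)]
```

View pics/crop.png

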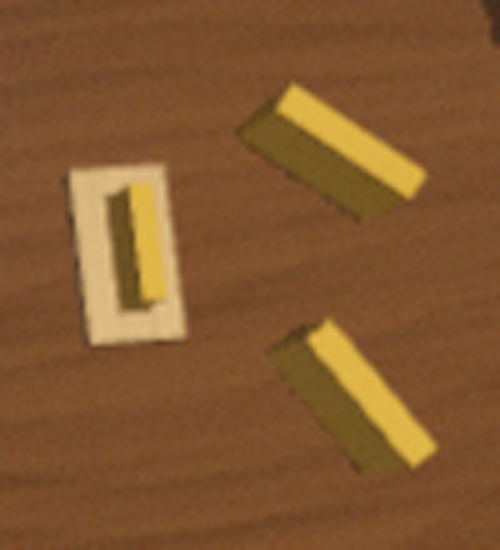

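The crop shows the rack spacer (top face about x 130–165, y 182–305 in the crop) is clearly the shortest, and the two loose bars are longer. I'll move above the rack and look with the wrist camera.

Emit:
step_arm([
  {"translation": [16.8,-12.4,0],"rotation": [0,0,0.11],"grip": 1},
  {"translation": [33.6,-24.8,0],"rotation": [0,0,0.22],"grip": 1},
  {"translation": [33.6,-24.8,0],"rotation": [0,0,0.22],"grip": 1},
  {"translation": [33.6,-24.8,0],"rotation": [0,0,0.22],"grip": 1},
  {"translation": [33.6,-24.8,0],"rotation": [0,0,0.22],"grip": 1},
  {"translation": [33.6,-24.8,0],"rotation": [0,0,0.22],"grip": 1},
  {"translation": [33.6,-24.8,0],"rotation": [0,0,0.22],"grip": 1},
  {"translation": [33.6,-24.8,0],"rotation": [0,0,0.22],"grip": 1},
  {"translation": [33.6,-24.8,0],"rotation": [0,0,0.22],"grip": 1},
  {"translation": [33.6,-24.8,0],"rotation": [0,0,0.22],"grip": 1},
  {"translation": [33.6,-24.8,0],"rotation": [0,0,0.22],"grip": 1},
  {"translation": [33.6,-24.8,0],"rotation": [0,0,0.22],"grip": 1},
])

```text
time_s: 2.8
position: [0.4305, -0.2986, 0.2484]
eef_rot: [[0.999, 0.049, -0.001], [0.049, -0.999, -0.001], [-0.001, 0.001, -1.0]]
wrist_force: [0.2, 0.1, -0.2]
opening: 0.0851
grasp_force: 0.0
```

```bash
python3 - <<'E'
from h import *
r=manip.camera('wrist'); K,V=r['K'],r['view']; s=manip.observe()
print(s['time_s'],s['position'],s['eef_rot'].round(3).tolist(),-V[:3,:3].T@V[:3,3],V.round(3).tolist())
np.savez('w1.npz',f=r['frame'],K=K,V=V); cv2.imwrite('pics/w1.png',r['frame'][:,:,::-1])
for q,z in [('spacer',.06),('rack',.016)]:
    for d in manip.outline_of(q,'wrist')[:3]: print(q,round(d['conf'],2),np.round(d['extent']),[np.round(x,1) for x in rect(d['region'],K,V,z)])
E
```

```text
2.85 [ 0.43046045 -0.29855068  0.24832101] [[0.999, 0.049, -0.001], [0.049, -0.999, -0.001], [-0.001, 0.001, -1.0]] [ 0.50119144 -0.29414851  0.37459842] [[0.049, -0.999, 0.002, -0.319], [-0.959, -0.046, 0.281, 0.362], [-0.28, -0.015, -0.96, 0.496], [0.0, 0.0, 0.0, 1.0]]
spacer 0.81 [284. 183.  18.  64.] [array([ 436.1, -304.2]), array([13.4, 65.2]), np.float64(85.8)]
spacer 0.81 [345. 258.  40.  72.] [array([ 350.2, -389.5]), array([100.5,  18.1]), np.float64(28.6)]
spacer 0.7 [383. 162.  75.  74.] [array([ 466.4, -410.3]), array([95.9, 27.4]), np.float64(46.1)]
rack 0.64 [282. 179.  51.  77.] [array([ 434.3, -304.3]), array([51.5, 94. ]), np.float64(85.6)]
```

View pics/w1.png

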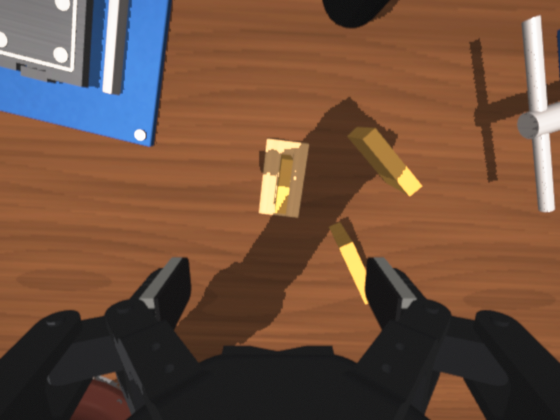

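The wrist view shows the rack and spacer in shadow at (284,180), the jig's thin-bar side at upper left around (110,60), and the larger bars at (385,160) and (350,260). I'll descend partway and measure again.

Emit:
step_arm([
  {"translation": [0.5,0.5,5],"rotation": [0,0,0.122],"grip": 1},
  {"translation": [0.5,0.5,10],"rotation": [0,0,0.122],"grip": 1},
  {"translation": [0.5,0.5,10],"rotation": [0,0,0.122],"grip": 1},
  {"translation": [0.5,0.5,10],"rotation": [0,0,0.122],"grip": 1},
])

```text
time_s: 3.35
position: [0.4367, -0.3019, 0.1485]
eef_rot: [[0.998, -0.07, -0.001], [-0.07, -0.998, 0.001], [-0.001, -0.001, -1.0]]
wrist_force: [-1.0, 0.2, -0.0]
opening: 0.0852
grasp_force: 0.0
```

```bash
python3 - <<'E'
from h import *
r=manip.camera('wrist'); K,V=r['K'],r['view']; s=manip.observe()
print(s['position'],s['eef_rot'].round(3).tolist(),-V[:3,:3].T@V[:3,3])
cv2.imwrite('pics/w2.png',r['frame'][:,:,::-1])
for q,z in [('spacer',.06),('rack',.016)]:
    for d in manip.outline_of(q,'wrist')[:3]: print(q,round(d['conf'],2),np.round(d['extent']),[np.round(x,1) for x in rect(d['region'],K,V,z)])
E
```

```text
[ 0.43787501 -0.3024548   0.15000269] [[0.998, -0.07, 0.002], [-0.07, -0.998, -0.002], [0.002, 0.001, -1.0]] [ 0.50739146 -0.30612319  0.2746535 ]
spacer 0.83 [284. 214.  19.  87.] [array([ 438. , -305.1]), array([11.4, 68. ]), np.float64(85.8)]
spacer 0.67 [423. 172. 121.  96.] [array([ 466.2, -411. ]), array([103.5,  28.6]), np.float64(46.9)]
spacer 0.56 [359. 270.  22.  32.] [array([ 389.6, -367.6]), array([28.3, 13.4]), np.float64(23.6)]
rack 0.62 [280. 203.  56.  98.] [array([ 435. , -304.6]), array([50.1, 94.1]), np.float64(85.7)]
rack 0.3 [ 26.  64.  47. 123.] [array([ 565.9, -111.1]), array([26.3, 90.8]), np.float64(78.9)]
```

View pics/w2.png

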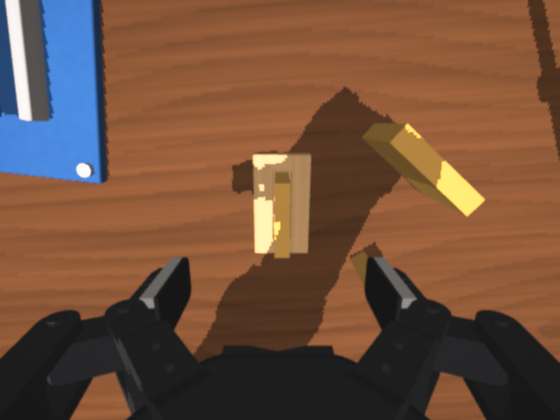

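The wrist view puts the spacer at (283,215), centred between the fingers. I'll descend and grip it.

Emit:
step_arm([
  {"translation": [-0.1,0.15,4],"grip": 1},
  {"translation": [-0.1,0.15,7],"grip": 1},
  {"translation": [-0.1,0.15,9.6],"grip": 1},
  {"translation": [-0.1,0.15,9.6],"grip": 1},
  {"translation": [-0.1,0.15,9.6],"grip": 0},
  {"translation": [-0.1,0.15,9.6],"grip": 0},
  {"translation": [-0.1,0.15,9.6],"grip": 0},
  {"translation": [-0.1,0.15,9.6],"grip": 0},
  {"translation": [-0.1,0.15,9.6],"grip": 0},
  {"translation": [-0.1,0.15,9.6],"grip": 0},
  {"translation": [-0.1,0.15,9.6],"grip": 0},
  {"translation": [-0.1,0.15,9.6],"grip": 0},
], newtons=45)

```text
invalid input
```

Emit:
step_arm([
  {"translation": [-0.1,0.15,4],"rotation": [0,0,0],"grip": 1},
  {"translation": [-0.1,0.15,7],"rotation": [0,0,0],"grip": 1},
  {"translation": [-0.1,0.15,9.6],"rotation": [0,0,0],"grip": 1},
  {"translation": [-0.1,0.15,9.6],"rotation": [0,0,0],"grip": 1},
  {"translation": [-0.1,0.15,9.6],"rotation": [0,0,0],"grip": 0},
  {"translation": [-0.1,0.15,9.6],"rotation": [0,0,0],"grip": 0},
  {"translation": [-0.1,0.15,9.6],"rotation": [0,0,0],"grip": 0},
  {"translation": [-0.1,0.15,9.6],"rotation": [0,0,0],"grip": 0},
  {"translation": [-0.1,0.15,9.6],"rotation": [0,0,0],"grip": 0},
  {"translation": [-0.1,0.15,9.6],"rotation": [0,0,0],"grip": 0},
  {"translation": [-0.1,0.15,9.6],"rotation": [0,0,0],"grip": 0},
  {"translation": [-0.1,0.15,9.6],"rotation": [0,0,0],"grip": 0},
], newtons=45)

```text
time_s: 4.7
position: [0.4365, -0.3035, 0.0531]
eef_rot: [[0.998, -0.069, 0.001], [-0.069, -0.998, -0.001], [0.001, 0.001, -1.0]]
wrist_force: [-1.4, 0.1, 6.2]
opening: 0.0112
grasp_force: 46.2
```

Gripped: the opening is 11 mm, which matches the 12 mm spacer. I'll lift it, carry it over the gap and measure the jig from above.

Emit:
step_arm([
  {"translation": [0,0,-4],"rotation": [0,0,0],"grip": 0},
  {"translation": [0,0,-8],"rotation": [0,0,0],"grip": 0},
  {"translation": [0,0,-13],"rotation": [0,0,0],"grip": 0},
  {"translation": [2,-4,-17],"rotation": [0,0,0.03],"grip": 0},
  {"translation": [4,-8,-19],"rotation": [0,0,0.06],"grip": 0},
  {"translation": [6,-12,-19],"rotation": [0,0,0.09],"grip": 0},
  {"translation": [8,-16,-19],"rotation": [0,0,0.123],"grip": 0},
  {"translation": [10,-19,-19],"rotation": [0,0,0.123],"grip": 0},
  {"translation": [11,-21,-19],"rotation": [0,0,0.123],"grip": 0},
  {"translation": [11,-21,-19],"rotation": [0,0,0.123],"grip": 0},
  {"translation": [11,-21,-19],"rotation": [0,0,0.123],"grip": 0},
  {"translation": [11,-21,-19],"rotation": [0,0,0.123],"grip": 0},
])

```text
time_s: 5.9
position: [0.5588, -0.1026, 0.2415]
eef_rot: [[0.981, -0.193, -0.003], [-0.193, -0.981, -0.001], [-0.003, 0.002, -1.0]]
wrist_force: [-0.1, 0.5, -3.4]
opening: 0.0109
grasp_force: 45.6
```

```bash
python3 - <<'E'
from h import *
r=manip.camera('wrist'); K,V=r['K'],r['view']; s=manip.observe()
print(s['position'],s['eef_rot'].round(3).tolist(),-V[:3,:3].T@V[:3,3],s['opening'],s['joints'].round())
np.savez('w3.npz',f=r['frame'],K=K,V=V,p=s['position'],R=s['eef_rot']);cv2.imwrite('pics/w3.png',r['frame'][:,:,::-1])
for q,z in [('stop_thin',.032),('stop_thick',.032),('tile',.038),('jig',.012),('spacer',.22)]:
    for d in manip.outline_of(q,'wrist')[:2]: print(q,round(d['conf'],2),np.round(d['extent']),[np.round(x,1) for x in rect(d['region'],K,V,z)])
E
```

```text
[ 0.55902018 -0.10276458  0.24175343] [[0.981, -0.194, -0.002], [-0.194, -0.981, -0.001], [-0.002, 0.001, -1.0]] [ 0.62855609 -0.11544076  0.36760274] 0.011072793968697201 [  6.  28.   3.  96.  -2.  56. -92.]
stop_thin 0.93 [288. 171.  11.  88.] [array([ 572.1, -118.3]), array([11. , 97.4]), np.float64(79.2)]
stop_thick 0.69 [162. 181.  35.  71.] [array([590.1,  28.4]), array([37.3, 80.5]), np.float64(78.8)]
stop_thick 0.16 [287. 170.  12.  86.] [array([ 572.2, -117.4]), array([11.4, 99.8]), np.float64(79.7)]
tile 0.58 [223. 173.  94.  88.] [array([585.4, -44.1]), array([104.3, 100.5]), np.float64(78.8)]
jig 0.81 [215. 161. 223. 175.] [array([590.2, -36.9]), array([257.1, 206. ]), np.float64(78.8)]
spacer 0.88 [526. 308.  66.  70.] [array([ 499.9, -241.5]), array([65.4, 16.1]), np.float64(40.1)]
spacer 0.72 [533. 207.  53.  49.] [array([ 563.3, -242. ]), array([39.5, 15. ]), np.float64(46.5)]
```

View pics/w3.png

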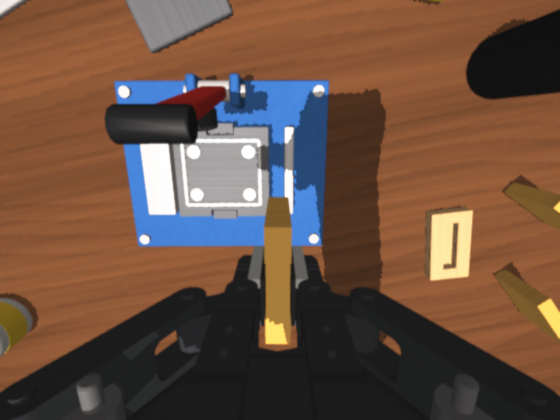

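The wrist view shows the clear wide gap at about (275,165), between the tile (223,173) and thin bar (288,170). The held spacer's end face runs from (278,200) to (278,340). Next I'll check how the spacer sits in the hand and the remaining offset by projecting models.

```bash
python3 - <<'E'
from h import *
z=np.load('w3.npz'); f,K,V,p,R=[z[k] for k in ['f','K','V','p','R']]
P=lambda x,y,zz: p+R@np.array([x,y,zz])/1000
for xo in (-6,-2,2):
  print(xo,[proj(P(xo+30,s*h,t),K,V).round(1).tolist()[0] for t,h in [(49,4),(45,6),(-7,6)] for s in (-1,1)])
hsv=cv2.cvtColor(f,cv2.COLOR_RGB2HSV)
for row in (199,205,215,225,235,245,260,280,300,310): print(row,[tuple(int(v) for v in f[row,c]) for c in ()], end=' ')
m=((hsv[:,:,0]>12)&(hsv[:,:,0]<32)&(hsv[:,:,1]>130)).astype(np.uint8)
print()
for row in range(194,345,6):
    c=np.where(m[row,255:305])[0]+255; print(row,c.min() if len(c) else None,c.max() if len(c) else None,end='; ')
# refined edges: tile/gap/bar profile along rows in jig frame
g=cv2.cvtColor(f,cv2.COLOR_RGB2GRAY).astype(float)
c0=np.array([.5854,-.0441]); a=np.radians(-11.2); ex=np.array([np.cos(a),np.sin(a)]); ey=np.array([-ex[1],ex[0]])
print()
for zz,nm in [(.038,'tile'),(.032,'bar')]:
    ys=np.arange(-90,100,1.0); prof=[]
    for y in ys:
        pts=[c0+ex*x/1000+ey*y/1000 for x in np.arange(-10,25,1)]
        uv=proj([[*q,zz] for q in pts],K,V).astype(np.float32)
        prof.append(cv2.remap(g.astype(np.float32),uv[:,0].reshape(1,-1),uv[:,1].reshape(1,-1),cv2.INTER_LINEAR).mean())
    print(nm,[(int(y),int(v)) for y,v in zip(ys,prof) if y<-40 or y>48])
E
```

```text
-6 [[272.1, 200.8], [285.1, 200.8], [268.6, 202.6], [288.6, 202.5], [265.3, 234.2], [293.2, 234.2]]
-2 [[272.0, 194.5], [285.2, 194.5], [268.6, 196.1], [288.7, 196.1], [265.2, 225.5], [293.3, 225.4]]
2 [[272.0, 188.0], [285.2, 188.0], [268.5, 189.5], [288.8, 189.5], [265.1, 216.5], [293.4, 216.5]]
199 [] 205 [] 215 [] 225 [] 235 [] 245 [] 260 [] 280 [] 300 [] 310 [] 
194 None None; 200 269 286; 206 268 287; 212 267 288; 218 266 289; 224 266 289; 230 265 290; 236 265 290; 242 265 290; 248 264 291; 254 264 291; 260 264 291; 266 265 290; 272 265 290; 278 265 290; 284 265 290; 290 265 290; 296 265 290; 302 265 290; 308 265 290; 314 265 290; 320 264 290; 326 264 291; 332 264 291; 338 264 290; 344 265 290; 
tile [(-90, 67), (-89, 68), (-88, 68), (-87, 68), (-86, 68), (-85, 68), (-84, 70), (-83, 76), (-82, 83), (-81, 86), (-80, 105), (-79, 149), (-78, 178), (-77, 188), (-76, 190), (-75, 192), (-74, 193), (-73, 195), (-72, 193), (-71, 180), (-70, 141), (-69, 111), (-68, 100), (-67, 99), (-66, 100), (-65, 101), (-64, 100), (-63, 100), (-62, 103), (-61, 103), (-60, 103), (-59, 103), (-58, 102)
[... 1198 characters left out ...]
(-52, 82), (-51, 95), (-50, 104), (-49, 107), (-48, 107), (-47, 106), (-46, 107), (-45, 110), (-44, 134), (-43, 170), (-42, 192), (-41, 193), (49, 160), (50, 160), (51, 160), (52, 159), (53, 153), (54, 133), (55, 104), (56, 86), (57, 84), (58, 108), (59, 173), (60, 235), (61, 252), (62, 253), (63, 254), (64, 254), (65, 254), (66, 254), (67, 254), (68, 254), (69, 254), (70, 253), (71, 253), (72, 253), (73, 253), (74, 253), (75, 253), (76, 254), (77, 254), (78, 253), (79, 253), (80, 253), (81, 252), (82, 252), (83, 252), (84, 252), (85, 252), (86, 252), (87, 252), (88, 252), (89, 251), (90, 239), (91, 194), (92, 145), (93, 127), (94, 125), (95, 125), (96, 125), (97, 125), (98, 125), (99, 125)]
```

```bash
python3 - <<'E'
from h import *
z=np.load('w3.npz'); K,V=z['K'],z['V']
c0=np.array([.5854,-.0441]); a=np.radians(-11.2); ex=np.array([np.cos(a),np.sin(a)]); ey=np.array([-ex[1],ex[0]])
for uv in [(107,125),(200,125),(155,105),(155,142)]:
    for zz in (.2,.22):
        q=plane(uv,K,V,zz)[0,:2]-c0; print(uv,zz,(q@ex*1000).round(1),(q@ey*1000).round(1))
th=np.r_[1.2,1.3,1.4]; print([( 85-165*np.cos(t),50+165*np.sin(t)) for t in th])
q=z['p'][:2]-c0; print(q@ex,q@ey)
E
```

```text
(107, 125) 0.2 54.2 30.9
(107, 125) 0.22 54.4 19.9
(200, 125) 0.2 54.2 -19.8
(200, 125) 0.22 54.4 -24.7
(155, 105) 0.2 64.5 3.6
(155, 105) 0.22 63.5 -4.2
(155, 142) 0.2 45.1 5.8
(155, 142) 0.22 46.4 -2.2
[(np.float64(25.210970511348854), np.float64(203.78644918459233)), (np.float64(40.86269327694309), np.float64(208.98710059383683)), (np.float64(56.95542142146023), np.float64(212.59920544809592))]
-0.014482742743470865 -0.06267118559622631
```

The grip sits at jig x of about 55 mm, clear of the gripper body. I'll insert the spacer.

Emit:
step_arm([
  {"translation": [0.4,-0.13,4],"rotation": [0,0,0],"grip": 0},
  {"translation": [0.4,-0.13,8],"rotation": [0,0,0],"grip": 0},
  {"translation": [0.4,-0.13,12],"rotation": [0,0,0],"grip": 0},
  {"translation": [0.4,-0.13,14],"rotation": [0,0,0],"grip": 0},
  {"translation": [0.4,-0.13,14],"rotation": [0,0,0],"grip": 0},
  {"translation": [0.4,-0.13,14],"rotation": [0,0,0],"grip": 0},
  {"translation": [0.4,-0.13,14.8],"rotation": [0,0,0],"grip": 0},
  {"translation": [0.4,-0.13,15.6],"rotation": [0,0,0],"grip": 0},
  {"translation": [0.4,-0.13,16.4],"rotation": [0,0,0],"grip": 0},
])

```text
time_s: 7.1
position: [0.565, -0.1004, 0.0787]
eef_rot: [[0.982, -0.191, 0.002], [-0.191, -0.982, -0.0], [0.002, -0.0, -1.0]]
wrist_force: [-0.4, -0.2, -3.8]
opening: 0.011
grasp_force: 45.7
```

```bash
python3 - <<'E'
from h import *
c0=np.array([.5854,-.0441]); a=np.radians(-11.2); ex=np.array([np.cos(a),np.sin(a)]); ey=np.array([-ex[1],ex[0]])
for i in range(3):
    r=manip.camera('wrist'); s=manip.observe(); q=s['position'][:2]-c0; print(q@ex,q@ey,s['position'],s['wrist_force'])
K,V=r['K'],r['view']; f=r['frame']
np.savez('w4.npz',f=f,K=K,V=V,p=s['position'],R=s['eef_rot']);cv2.imwrite('pics/w4.png',f[:,:,::-1])
E
```

```text
-0.010304305663644445 -0.05919462006303103 [ 0.56379431 -0.10016582  0.077003  ] [-0.05251477  0.04743858 -4.60371767]
-0.010523931498138515 -0.0591804560384491 [ 0.56358162 -0.10010926  0.07731617] [ 0.29322991  0.96599852 -3.47165874]
-0.010177522404815632 -0.059161474579715045 [ 0.56392512 -0.10015793  0.07774047] [ 0.82278807  0.77450202 -4.10024144]
```

View pics/w4.png

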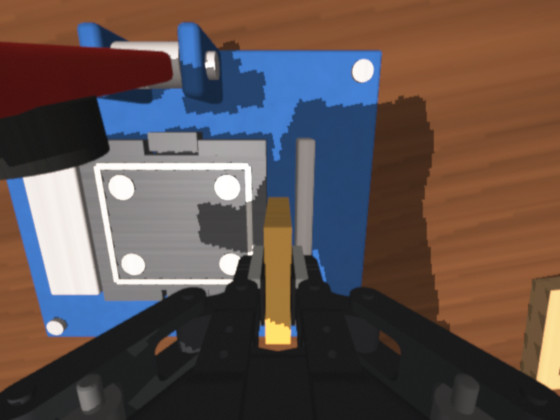

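The wrist view shows the spacer's foot (268–288, row 200) inside the gap (columns 266–297), slightly toward the tile. I'll shift it 1.5 mm and lower it fully.

Emit:
step_arm([
  {"translation": [0,0.15,0],"rotation": [0,0,0],"grip": 0},
  {"translation": [0,0.15,0.8],"rotation": [0,0,0],"grip": 0},
  {"translation": [0,0.15,1.6],"rotation": [0,0,0],"grip": 0},
  {"translation": [0,0.15,1.6],"rotation": [0,0,0],"grip": 0},
  {"translation": [0,0.15,1.6],"rotation": [0,0,0],"grip": 0},
  {"translation": [0,0.15,1.6],"rotation": [0,0,0],"grip": 0},
])

```text
time_s: 7.85
position: [0.5638, -0.1017, 0.0621]
eef_rot: [[0.982, -0.191, -0.001], [-0.191, -0.982, 0.0], [-0.001, -0.0, -1.0]]
wrist_force: [-0.6, -0.7, -3.3]
opening: 0.0114
grasp_force: 45.6
```

Emit:
step_arm([
  {"translation": [0,0,0.1],"rotation": [0,0,0],"grip": 0},
  {"translation": [0,0,0.1],"rotation": [0,0,0],"grip": 0},
  {"translation": [0,0,0.1],"rotation": [0,0,0],"grip": 0.4},
  {"translation": [0,0,0.1],"rotation": [0,0,0],"grip": 0.4},
  {"translation": [0,0,0.1],"rotation": [0,0,0],"grip": 0.4},
  {"translation": [0,0,0.1],"rotation": [0,0,0],"grip": 0.4},
  {"translation": [0,0,0.1],"rotation": [0,0,0],"grip": 0.4},
  {"translation": [0,0,0.1],"rotation": [0,0,0],"grip": 0.4},
  {"translation": [0,0,-3],"rotation": [0,0,0],"grip": 0.4},
  {"translation": [0,0,-7],"rotation": [0,0,0],"grip": 0.4},
  {"translation": [0,0,-12],"rotation": [0,0,0],"grip": 0.4},
  {"translation": [0,0,-17],"rotation": [0,0,0],"grip": 0.4},
  {"translation": [-5,0,-17.5],"rotation": [0,0,0],"grip": 0.4},
  {"translation": [-5,0,-17.5],"rotation": [0,0,0],"grip": 0.4},
  {"translation": [-5,0,-17.5],"rotation": [0,0,0],"grip": 0.4},
])

```text
time_s: 9.35
position: [0.5135, -0.092, 0.2375]
eef_rot: [[0.982, -0.191, -0.001], [-0.191, -0.982, 0.0], [-0.001, -0.0, -1.0]]
wrist_force: [-0.0, 0.1, -0.1]
opening: 0.0343
grasp_force: 0.0
```

```bash
python3 - <<'E'
from h import *
r=manip.camera('wrist'); K,V=r['K'],r['view']; s=manip.observe()
print(s['position'],s['eef_rot'].round(3).tolist(),-V[:3,:3].T@V[:3,3],s['joints'].round())
np.savez('w5.npz',f=r['frame'],K=K,V=V);cv2.imwrite('pics/w5.png',r['frame'][:,:,::-1])
c0=np.array([.5854,-.0441]); a=np.radians(-11.2); ex=np.array([np.cos(a),np.sin(a)]); ey=np.array([-ex[1],ex[0]])
for q,z in [('spacer',.068),('clamp_grip',.2)]:
    for d in manip.outline_of(q,'wrist')[:2]:
        b=rect(d['region'],K,V,z); w=np.array(b[0])/1000-c0; print(q,round(d['conf'],2),np.round(d['extent']),[np.round(x,1) for x in b],w@ex,w@ey)
for uv in [proj([*(c0+ex*(85-165*np.cos(t))/1000),.05+.165*np.sin(t)],K,V)[0].round() for t in (1.2,1.3,1.4)]: print(uv)
E
```

```text
[ 0.51503501 -0.09220293  0.23750265] [[0.982, -0.191, 0.001], [-0.191, -0.982, 0.0], [0.001, -0.0, -1.0]] [ 0.58298743 -0.10479537  0.36374555] [  6.  25.   3. 103.  -1.  52. -92.]
spacer 0.71 [539. 166.  42.  44.] [array([ 494.3, -362.6]), array([60.3, 28.3]), np.float64(45.3)] -0.02754654010892643 -0.33015325303087556
spacer 0.59 [280. 144.  15.  65.] [array([ 561.9, -101.4]), array([11.6, 60.5]), np.float64(78.7)] -0.011908158139748624 -0.06071988376762311
clamp_grip 0.77 [158.  32. 144.  64.] [array([635.7, -56. ]), array([68.2, 27. ]), np.float64(79.0)] 0.05166074919376808 -0.0019270667875361264
clamp_grip 0.4 [222. 131.  35. 105.] [array([607.7, -79.2]), array([13.4,  5.2]), np.float64(79.0)] 0.028658194671415973 -0.0301427114233877
[158.  89.]
[150.  52.]
[143.  10.]
```

View pics/w5.png

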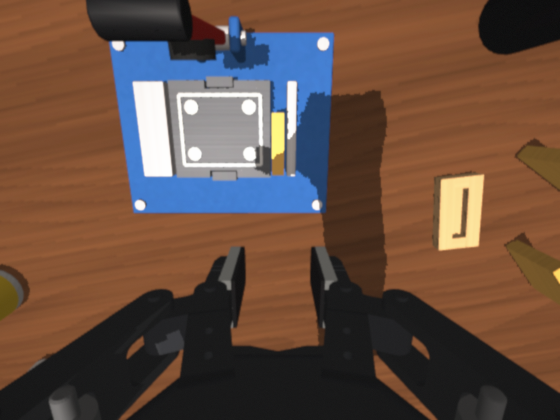

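The wrist view shows the spacer standing in the wide gap at (278,144): it measures 60.5 × 11.6 mm and sits at jig (-12, -61) mm. The grip cylinder is at (140,19), so the clamp is at about 1.38 rad. Next I'll plan the push with closed fingers behind the grip, along its arc.

```bash
cat > plan.py <<'E'
from h import *
c0=np.array([.5854,-.0441]); a=np.radians(-11.2); ex=np.array([np.cos(a),np.sin(a)]); ey=np.array([-ex[1],ex[0]])
s=manip.observe(); p,R=s['position'],s['eef_rot']
def rel(jx,jy,tip): return (R.T@(np.r_[c0+ex*jx/1000+ey*jy/1000,tip/1000+.017]-p)*100).round(1).tolist()
def now(): q=p[:2]-c0; return (q@ex*1000).round(1),(q@ey*1000).round(1),((p[2]-.017)*1000).round(1)
def arc(t): return 85-165*np.cos(t)+21*np.sin(t), 50+165*np.sin(t)+10*np.cos(t)-4*t/1.39
E
python3 - <<'E'
from plan import *
print(now(),p)
print('up',rel(now()[0],now()[1],250),'over',rel(92,0,250),'down',rel(92,0,209))
for t in np.arange(1.4,.45,-.1): x,z=arc(t); print(round(t,2),np.round([x,z]),rel(x,0,z))
E
```

```text
(np.float64(-58.6), np.float64(-60.8), np.float64(220.2)) [ 0.51607725 -0.09238538  0.23716763]
up [0.0, -0.0, -3.0] over [15.1, -6.0, -3.0] down [15.1, -6.0, 1.1]
1.4 [ 78. 210.] [13.6, -6.0, 1.0]
1.3 [ 61. 208.] [12.0, -6.0, 1.2]
1.2 [ 45. 204.] [10.4, -6.0, 1.6]
1.1 [ 29. 198.] [8.8, -6.1, 2.2]
1.0 [ 14. 191.] [7.2, -6.1, 2.9]
0.9 [ -1. 183.] [5.8, -6.1, 3.7]
0.8 [-15. 173.] [4.4, -6.1, 4.7]
0.7 [-28. 162.] [3.1, -6.1, 5.8]
0.6 [-39. 150.] [1.9, -6.1, 7.0]
0.5 [-50. 136.] [0.9, -6.1, 8.4]
```

Emit:
step_arm([
  {"translation": [0,0,-3.2],"rotation": [0,0,0],"grip": 0},
  {"translation": [3,-1.2,-3.2],"rotation": [0,0,0],"grip": 0},
  {"translation": [7,-2.8,-3.2],"rotation": [0,0,0],"grip": 0},
  {"translation": [11,-4.4,-3.2],"rotation": [0,0,0],"grip": 0},
  {"translation": [15.3,-6,-3.2],"rotation": [0,0,0],"grip": 0},
  {"translation": [15.3,-6,-3.2],"rotation": [0,0,0],"grip": 0},
  {"translation": [15.3,-6,-3.2],"rotation": [0,0,0],"grip": 0},
  {"translation": [15.3,-6,-1],"rotation": [0,0,0],"grip": 0},
  {"translation": [15.3,-6,1.2],"rotation": [0,0,0],"grip": 0},
  {"translation": [15.3,-6,1.2],"rotation": [0,0,0],"grip": 0},
  {"translation": [15.3,-6,1.2],"rotation": [0,0,0],"grip": 0},
])

```text
time_s: 10.6
position: [0.6762, -0.0633, 0.226]
eef_rot: [[0.981, -0.192, -0.0], [-0.192, -0.981, -0.0], [-0.0, 0.0, -1.0]]
wrist_force: [-0.2, -0.2, 0.6]
opening: -0.0002
grasp_force: 0.0
```

```bash
python3 - <<'E'
from plan import *
r=manip.camera('side'); print(now(),s['wrist_force'],s['opening'])
f=r['frame'][90:290,220:420]; cv2.imwrite('pics/s6.png',cv2.resize(f[:,:,::-1],None,fx=3,fy=3))
E
```

```text
(np.float64(92.8), np.float64(-1.2), np.float64(209.0)) [-0.1642689  -0.24124392  0.61233718] -0.00023529119659752366
```

View pics/s6.png

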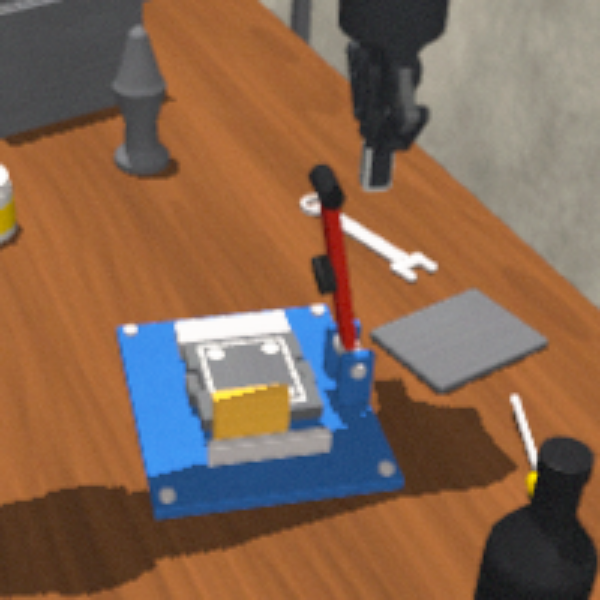

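The side crop shows the closed fingers (375,185) just behind the grip (325,185), at the same height. I'll follow the arc.

Emit:
step_arm([
  {"translation": [-1.6,-0.1,0],"rotation": [0,0,0],"grip": 0},
  {"translation": [-3.2,-0.1,0.1],"rotation": [0,0,0],"grip": 0},
  {"translation": [-4.8,-0.1,0.5],"rotation": [0,0,0],"grip": 0},
  {"translation": [-6.4,-0.1,1.1],"rotation": [0,0,0],"grip": 0},
  {"translation": [-7.9,-0.1,1.8],"rotation": [0,0,0],"grip": 0},
  {"translation": [-9.4,-0.1,2.6],"rotation": [0,0,0],"grip": 0},
  {"translation": [-10.8,-0.1,3.6],"rotation": [0,0,0],"grip": 0},
  {"translation": [-12.1,-0.1,4.7],"rotation": [0,0,0],"grip": 0},
  {"translation": [-13.2,-0.1,5.9],"rotation": [0,0,0],"grip": 0},
  {"translation": [-14.3,-0.1,7.3],"rotation": [0,0,0],"grip": 0},
  {"translation": [-15.2,-0.1,8.7],"rotation": [0,0,0],"grip": 0},
  {"translation": [-15.9,-0.1,10.1],"rotation": [0,0,0],"grip": 0},
  {"translation": [-16.5,-0.1,11.7],"rotation": [0,0,0],"grip": 0},
  {"translation": [-16.5,-0.1,11.7],"rotation": [0,0,0],"grip": 0},
  {"translation": [-16.5,-0.1,11.7],"rotation": [0,0,0],"grip": 0},
])

```text
time_s: 12.15
position: [0.5163, -0.0303, 0.1097]
eef_rot: [[0.982, -0.191, 0.003], [-0.191, -0.982, -0.0], [0.003, -0.0, -1.0]]
wrist_force: [0.4, -0.4, -0.4]
opening: 0.0002
grasp_force: 0.0
```

```bash
python3 - <<'E'
from plan import *
r=manip.camera('side'); print(now(),s['wrist_force'],s['opening'])
f=r['frame'][90:290,220:420]; cv2.imwrite('pics/s7.png',cv2.resize(f[:,:,::-1],None,fx=3,fy=3))
E
```

```text
(np.float64(-70.5), np.float64(0.1), np.float64(92.7)) [ 0.44470889 -0.3890069  -0.37910569] 0.000188941837696768
```

View pics/s7.png

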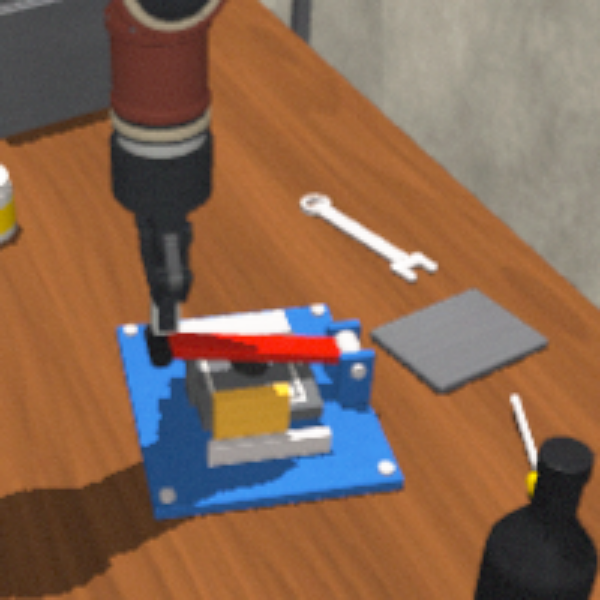

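The side crop shows the clamp almost level, with the fingertips (165,320) resting on the black grip and the spacer standing in place at (250,410). Now I'll press down.

Emit:
step_arm([
  {"translation": [-0.4,0,1],"rotation": [0,0,0],"grip": 0},
  {"translation": [-0.7,0,2],"rotation": [0,0,0],"grip": 0},
  {"translation": [-0.8,0,2.6],"rotation": [0,0,0],"grip": 0},
  {"translation": [-0.8,0,3],"rotation": [0,0,0],"grip": 0},
  {"translation": [-0.8,0,3.3],"rotation": [0,0,0],"grip": 0},
  {"translation": [-0.8,0,3.3],"rotation": [0,0,0],"grip": 0},
  {"translation": [-0.8,0,3.3],"rotation": [0,0,0],"grip": 0},
  {"translation": [-0.8,0,3.3],"rotation": [0,0,0],"grip": 0},
])

```text
time_s: 13.0
position: [0.5085, -0.0286, 0.0768]
eef_rot: [[0.982, -0.191, 0.003], [-0.191, -0.982, -0.0], [0.003, -0.001, -1.0]]
wrist_force: [-0.3, 0.3, 10.4]
opening: -0.0004
grasp_force: 5.4
```

Emit:
step_arm([
  {"translation": [0,0,0.1],"rotation": [0,0,0],"grip": 0},
  {"translation": [0,0,0.1],"rotation": [0,0,0],"grip": 0},
  {"translation": [0,0,0.1],"rotation": [0,0,0],"grip": 0},
  {"translation": [0,0,0.1],"rotation": [0,0,0],"grip": 0},
  {"translation": [0,0,0.1],"rotation": [0,0,0],"grip": 0},
])

```text
time_s: 13.5
position: [0.5085, -0.0286, 0.0766]
eef_rot: [[0.982, -0.191, 0.003], [-0.191, -0.982, 0.0], [0.003, -0.001, -1.0]]
wrist_force: [-2.0, -0.5, 17.1]
opening: 0.0
grasp_force: 8.5
```

```bash
python3 - <<'E'
from plan import *
r=manip.camera('side'); print(now(),s['wrist_force'])
f=r['frame'][170:270,240:380]; cv2.imwrite('pics/s8.png',cv2.resize(f[:,:,::-1],None,fx=5,fy=5,interpolation=cv2.INTER_CUBIC))
E
```

```text
(np.float64(-78.4), np.float64(0.2), np.float64(59.6)) [-2.04534863 -0.46431315 17.07370122]
```

View pics/s8.png

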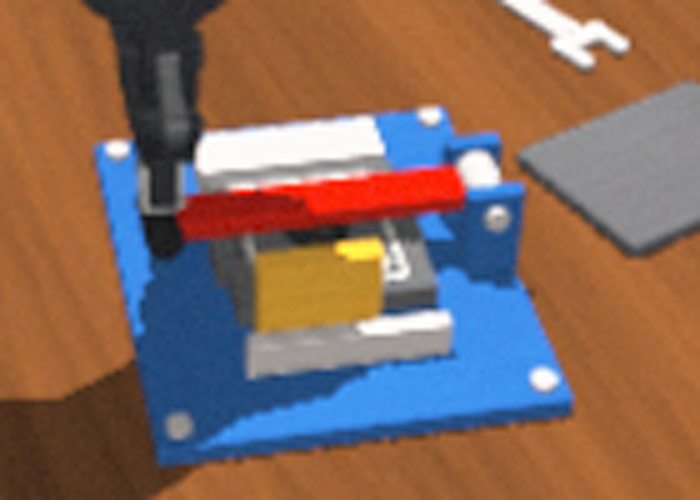

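The crop shows the clamp level with the fingers on the grip (160,210) and the spacer upright at (318,285). The force rose from 10 to 17 N without further travel, so the tile has bottomed out flush.

```bash
python3 -c "
from cell import manip
print(manip.sign_off())"
```

```text
the job is handed in; nothing more can be done
None
```

I've handed the job in: the spacer stands upright in the wide gap, and the clamp is held down on its grip at about 17 N, pressing the tile to the end of its travel; no verdict came back.

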